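# Lock a vial away in the roll-top sample store

### The arm

A 6-joint arm with a two-finger parallel gripper is mounted at the origin on a cart in front of the work surface, level with it; the furniture and walls round the work are solid. World frame = base frame: x ahead of the robot, y to its left, z up, the work surface at z = 0. Lengths are in mm, angles in rad, forces in N, time in s.
With the tool pointing down it reaches from about 275 to 1000 mm from the base axis. Payload 8.4 kg.
Tool frame: the origin (TCP) lies between the finger pads; the fingertips stand 17 mm ahead of it and the grasp point (between the pads) lies 2 mm behind it (robot.tcp_to_tips is the distance from the TCP to the fingertips, in mm); z points along the fingers, x is the direction in which the jaws open and shut, and the axes are right-handed (so a half turn about z gives the same grasp; the last joint's range is limited). The gripper opens to 85 mm and grips with 20 to 120 N. Pads are 22 mm wide; open, the fingers measure 114 mm over their backs; the gripper's body (76 mm by 85 mm) begins 54 mm behind the grasp point. The pads swing forward as they close: fully open they stand 13 mm farther back than shut.
Start: joints at [-1.202, 0.353, 1.633, -0, 1.155, -0.002], TCP at [226.474, -582.527, 248.281] pointing down, gripper open.
Joint ranges: [-2.63, 2.63], [-0.92, 2.1], [0.06, 2.66], [-1.3, 4.44], [0, 2.69], [-3.02, 3.02]. Speed limits (rad/s): [2.22, 2.22, 2.79, 3.14, 3.14, 3.14].

### API

Orientations are given as a unit quaternion [w, x, y, z].
In Python, from rig import robot, kinematics, sense, grab_frame, camera_info gives the robot as it stands. The module is installed in compiled form; this text tells all that it offers. Calls block until the motion is done:
- robot.move_ptp(position, orientation): joint-space move of the TCP to a pose.
- robot.move_straight(position, velocity=150, rotation=None): straight line of the TCP; rotation=None keeps the orientation; velocity is the mean speed in mm/s.
- robot.movej(angles): joint-space move.
- robot.open_gripper() and robot.grab(grasp_force=None): open the fingers fully, or close them until they stop; grasp_force is the grip in N (None keeps the last).
- robot.pause(seconds).
- kinematics.ik(position, orientation): joint angles nearest the present ones, or None.
- sense(): the state.
- grab_frame(name): name is "scene" or "side" or "wrist"; returns the picture (480x640x3 uint8, red, green, blue); there is no depth.
- camera_info(name): a dict with "fovy" (degrees; the focal length in pixels is half the picture's height over the tangent of half this angle, whatever the lens; pixels are square), "cx", "cy" (the principal point, pixels), "pose" (4x4, takes a point from camera to world coordinates); the wrist camera has in their place "tool_from_camera" (4x4, takes a point from camera to tool coordinates, whose origin is the TCP and whose axes are the tool frame's). Camera axes: x right, y up, looking along -z (the intrinsics and any distortion apply to the point x, -y, -z); pixel columns grow to the right and rows downward; lengths in mm; the calibration is good to about 2 mm. A picture is of the moment at which its call begins: read the wrist's pose just before it. camera_info takes no time and is no camera call.
A pose or a line that the arm cannot do raises robot.MotionError and nothing moves.
- robot.finish_job(): hands the job in, once; it reports no verdict.
The state is a dict: "time_s": time; "q": joint angles; "joint_velocities": joint speeds; "tau": joint torques, N m; "position": TCP position; "tcp_rot": TCP orientation; "contact_force": force on the tool from outside, world axes, zero at the start; "torque": the same for the moment, N m; "finger_gap": finger opening in mm.
Only numpy, scipy, OpenCV 4.12 (cv2) and the standard library are available. Lean on these libraries where they do the work, as an engineer would, in place of code of your own. Each camera call takes 0.05 s, during which the arm holds its last target.

### The job

Roll the slatted door of the sample store fully open, stand the pill vial upright on the floor of its compartment, and roll the door fully shut again. Then push the sprung T-handled stud on the door down and turn it clockwise a quarter turn until it locks and stays down when you let go. Leave the other things on the worktop where they stand.

Things in the scene. Friction and masses are not known exactly. Their poses are not given: they have to be found in the camera images.
- store: fixed white sample store, 172 mm deep (x), 210 wide (y), 98 high. It stands obliquely: its back points ahead and to the robot's left. Origin: centre of its underside; x points from its front to its back, y to its left, z up. The slatted aluminium door is flat on top between 8 mm side walls (tops at z = 98 mm); to open, it rolls to the back along store x and runs down behind the compartment.
- compartment (a point): centre of the compartment's floor, 5 mm above the worktop. The compartment is 80 mm long in store x, 194 mm in y, with 76 mm of height under the door. With the door fully open it is reached from above; the opening's front edge is 80 mm high, the opened door's front edge lies 43 mm and its rib and stud 58 mm behind this centre.
- door (a joint): travel of the door in m: 0 fully shut (front slat over the front rail), 0.115 fully open, at its stops. Sliding friction about 2.5 N; it stays where it is left. The stud locks it only within about 3 mm of its front stop, so hold it against the stop (a few N) when you take the stud: gripping or turning can shift it.
- door_pull (a point): grip point of the pull rib on the door's front slat: upright black plate, 12 mm thick in store x, 46 long in y, 32 high above the slat's upper face (94.5 mm above the worktop). On its middle plane, 22 mm above the slat. Travels with the door along store x; 88 mm to the left of the stud.
- stud_grip (a point): grip point of the door stud's T-handle, on its upright axis: black bar 12 mm thick, 40 long, 22 high on a shank. 10 mm under the bar's top; at rest 34 mm above the slat, 128.5 mm above the worktop. Unturned, its axes are the store's and the bar's length is turned 0.17 rad clockwise from store y; locked, the bar lies along store x. Travels with the door.
- stud_press (a joint): how far the stud is pushed down, m: 0 at rest, 0.013 fully in. Spring 3 N at rest, 9.5 N fully in. Its cross pin enters the slot of the front rail only with the door fully shut and the stud unturned. Push it fully in before and while turning; locked, it springs back to about 0.008 and stays there.
- stud_turn (a joint): turn of the stud, rad, positive clockwise seen from above: 0 unturned; turn it to 1.40 (stop at 1.5). A weak spring (about 0.03 N m) turns it back to 0 and it pops up when it is let go unlocked. Let go while fully in at about 1.40, the pin rises into a notch and holds both; it then settles back to about 1.28.
- vial: the pill vial to be stored: 28 mm diameter cylinder body (grip here), 57 mm high, with a wider ribbed white cap of 30 mm diameter; 68 mm high in all, 20 g, stands upright on the worktop. Origin: centre of its underside, z up.
- bottle: bystander: small dropping bottle with narrow neck and dark cap, 33 mm diameter, 74 mm high; stands near the vial. Origin: centre of its underside.
- cup: bystander: wide specimen cup with screw lid, 60 mm diameter, 70 mm high; stands near the vial. Origin: centre of its underside.
Not all that is in view belongs to the job. Leave any red or turquoise look-alike of the vial alone.

How it is judged (in metres and radians):
On the way, in this order (a step that is already met when the one before it is completed fails the run):
1. the door is rolled fully open (value of joint door above 0.103 m), for 0.1 s.
2. the vial stands upright on the compartment's floor, let go (x of vial in the frame of compartment between -0.041 and 0.041 m and y of vial in the frame of compartment between -0.097 and 0.097 m and z of vial in the frame of compartment below 0.004 m and angle between vial's own z axis and vertical below 0.12 rad and contact force between the fingers and vial below 0.05 N and linear speed of vial below 0.03 m/s), for 0.1 s.
3. the door is rolled fully shut (value of joint door below 0.004 m), for 0.1 s.
4. the stud is pushed in (value of joint stud_press above 0.0065 m), for 0.1 s.
At the end, for the whole second after the job is handed in: Door shut to within 5 mm, stud held down by its lock (more than 6.5 mm in) and turned more than 1.1 rad, the vial standing upright (within 0.12 rad) at rest on the compartment's floor (value of joint door below 0.005 m and value of joint stud_turn above 1.1 rad and value of joint stud_press above 0.0065 m and x of vial in the frame of compartment between -0.041 and 0.041 m and y of vial in the frame of compartment between -0.097 and 0.097 m and z of vial in the frame of compartment below 0.004 m and angle between vial's own z axis and vertical below 0.12 rad and linear speed of vial below 0.02 m/s); the robot touches nothing.
It fails at once if the bottle is pushed more than 30 mm or tipped (distance of bottle from where it was at the start of the episode above 0.03 m or angle between bottle's own z axis and vertical above 0.5 rad).
It fails at once if the specimen cup is pushed more than 30 mm or tipped (distance of cup from where it was at the start of the episode above 0.03 m or angle between cup's own z axis and vertical above 0.5 rad).
It also fails if it takes over 72 s, if anything falls off the work surface, if the arm or the gripper's body presses on something with over 40 N, if the wrist force passes 120 N, or if a joint passes its speed limit or range.

## Working session

There is one attempt and no reset: what is moved stays moved. The work goes in short steps, each a Python script; the robot and the scene stay as the last script left them, time stands still between calls to the robot, and variables do not carry over. Pictures are saved under pics/ and viewed, and the job is handed in when it is done.

```bash
mkdir -p pics && python3 - <<'E'
from rig import robot, kinematics, sense, grab_frame, camera_info
import cv2,numpy as np
np.set_printoptions(precision=4,suppress=True)
s=sense();print(s['time_s'],s['position'],s['tcp_rot'],s['contact_force'],s['finger_gap'])
for n in ['scene','side','wrist']:
    im=grab_frame(n);cv2.imwrite(f'pics/{n}0.png',im[:,:,::-1]);print(n,camera_info(n))
E
```

```text
0.0 [ 226.3189 -582.1012  247.5608] [-0.0004  0.8253 -0.5646 -0.0006] [ 0.3708 -0.0211 -0.0377] 85.12089932885674
scene {'fovy': 46.094423060276824, 'cx': 317.52881210413915, 'cy': 223.54951607771295, 'pose': array([[  -0.6438,    0.4731,   -0.6014, -399.4775],
       [  -0.7649,   -0.4203,    0.4881,  663.83  ],
       [  -0.0219,    0.7743,    0.6325,  979.275 ],
       [   0.    ,    0.    ,    0.    ,    1.    ]])}
side {'fovy': 42.42573948118403, 'cx': 321.82940545042186, 'cy': 230.76207422728544, 'pose': array([[    0.9991,    -0.0305,     0.0278,   445.6964],
       [    0.0387,     0.4573,    -0.8885, -1085.3856],
       [    0.0144,     0.8888,     0.4581,   667.7671],
       [    0.    ,     0.    ,     0.    ,     1.    ]])}
wrist {'fovy': 66.63600907261727, 'cx': 321.3036119745877, 'cy': 237.37992128350012, 'tool_from_camera': array([[   1.    ,    0.0001,    0.0002,    0.4358],
       [   0.0002,   -0.9526,   -0.3041,  -78.6168],
       [   0.0001,    0.3041,   -0.9526, -125.7976],
       [   0.    ,    0.    ,    0.    ,    1.    ]])}
```

View pics/scene0.png

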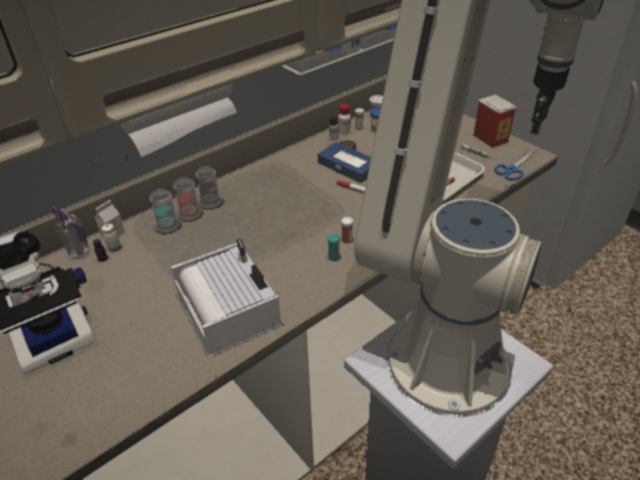

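View pics/side0.png

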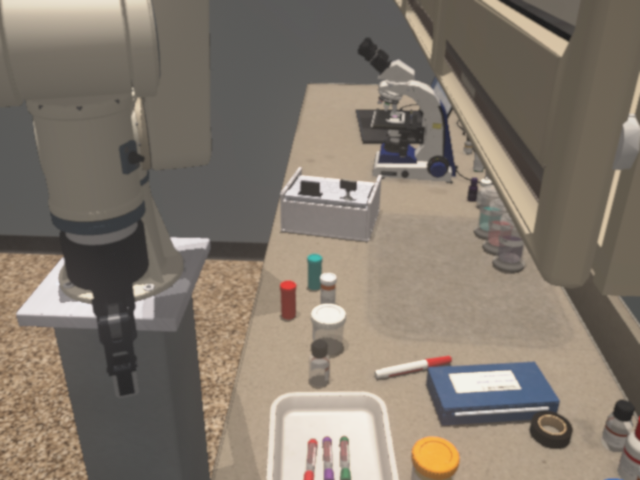

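View pics/wrist0.png

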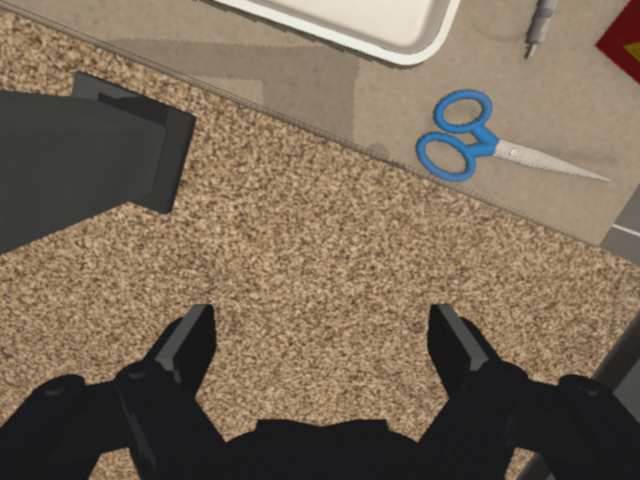

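```bash
cat > h.py <<'E'
from rig import robot, kinematics, sense, grab_frame, camera_info
import cv2,numpy as np
from scipy.spatial.transform import Rotation as R
np.set_printoptions(precision=4,suppress=True)
def T_tool(s=None):
    s=s or sense(); q=s['tcp_rot']; T=np.eye(4); T[:3,:3]=R.from_quat(np.r_[q[1:],q[0]]).as_matrix(); T[:3,3]=s['position']; return T
def ray(name,u,v,Ttool=None):
    c=camera_info(name); f=240/np.tan(np.radians(c['fovy'])/2)
    P=c['pose'] if name!='wrist' else (T_tool() if Ttool is None else Ttool)@c['tool_from_camera']
    d=P[:3,:3]@np.array([(u-c['cx'])/f,-(v-c['cy'])/f,-1.]); return P[:3,3],d
def onz(name,u,v,z,Tt=None):
    o,d=ray(name,u,v,Tt); return o+d*(z-o[2])/d[2]
def proj(name,p,Tt=None):
    c=camera_info(name); f=240/np.tan(np.radians(c['fovy'])/2)
    P=c['pose'] if name!='wrist' else (T_tool() if Tt is None else Tt)@c['tool_from_camera']
    x=np.linalg.inv(P)@np.r_[p,1]; return c['cx']-f*x[0]/x[2], c['cy']+f*x[1]/x[2]
def down(a):
    "quat for tool pointing down, jaw axis x along world angle a"
    x=np.array([np.cos(a),np.sin(a),0]); z=np.array([0,0,-1.]); y=np.cross(z,x)
    q=R.from_matrix(np.c_[x,y,z]).as_quat(); return np.r_[q[3],q[:3]]
def snap(name,fn):
    T=T_tool(); im=grab_frame(name)[:,:,::-1].copy(); cv2.imwrite(fn,im); np.save(fn[:-4]+'.npy',T); return im,T
E
python3 - <<'E'
from h import *
for n,u,v,z in [('side',328,280,68),('side',315,259,68),('side',288,285,68),('side',328,316,70),('side',319,348,74),('side',310,188,120),('side',348,187,130),('scene',347,221,68),('scene',333,238,68),('scene',258,277,110),('scene',240,252,130),
 ('scene',173,268,98),('scene',238,240,98),('scene',277,295,98),('scene',209,335,98),('side',283,230,0),('side',368,237,0)]:
    print(n,u,v,z,onz(n,u,v,z))
a=cv2.imread('pics/scene0.png')[200:370,140:380];cv2.imwrite('pics/sc.png',cv2.resize(a,None,fx=3.2,fy=3.2,interpolation=3))
a=cv2.imread('pics/side0.png')[160:400,240:420];cv2.imwrite('pics/sd.png',cv2.resize(a,None,fx=2.5,fy=2.5,interpolation=3))
E
```

```text
side 328 280 68 [ 428.1776 -118.3232   68.    ]
side 315 259 68 [400.6238 -42.6948  68.    ]
side 288 285 68 [ 356.5045 -139.8787   68.    ]
side 328 316 70 [ 431.6233 -234.8913   70.    ]
side 319 348 74 [ 420.4658 -325.8315   74.    ]
side 310 188 120 [377.9685 183.5406 120.    ]
side 348 187 130 [462.4368 171.9592 130.    ]
scene 347 221 68 [ 424.7884 -102.6583   68.    ]
scene 333 238 68 [398.4163 -31.7269  68.    ]
scene 258 277 110 [372.2204 209.6348 110.    ]
scene 240 252 130 [446.685 204.186 130.   ]
scene 173 268 98 [534.6209 331.9575  98.    ]
scene 238 240 98 [517.5437 166.3399  98.    ]
scene 277 295 98 [311.1029 204.505   98.    ]
scene 209 335 98 [313.2633 372.8674  98.    ]
side 283 230 0 [313.5278 207.6764   0.    ]
side 368 237 0 [513.1502 185.4573   0.    ]
```

View pics/sc.png

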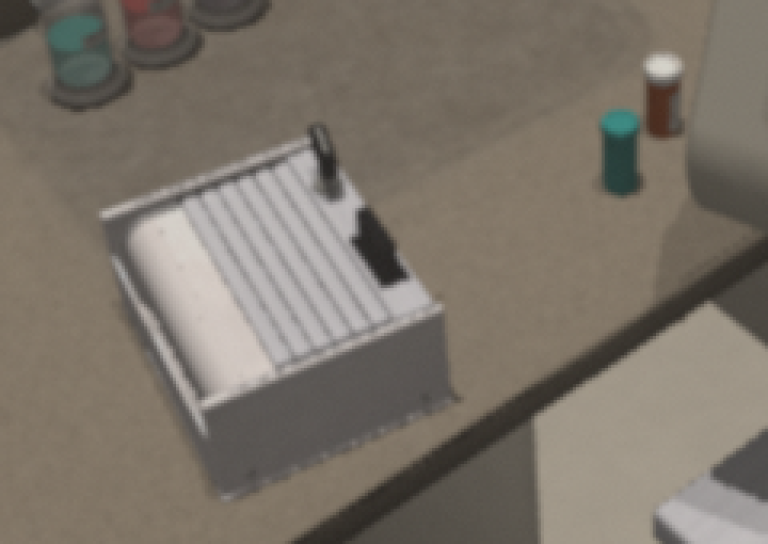

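View pics/sd.png

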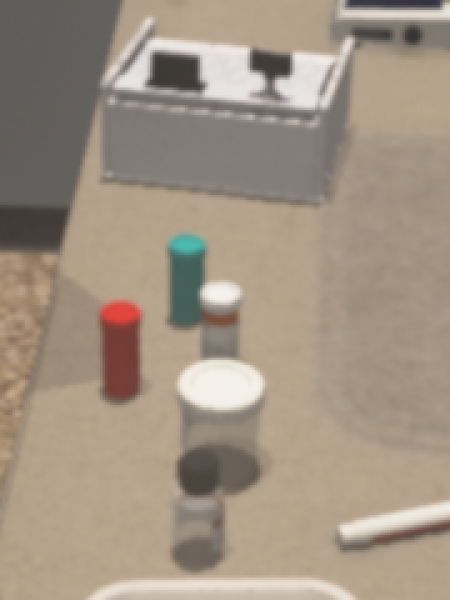

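```bash
python3 - <<'E'
from h import *
print(kinematics.ik([425,-110,280],down(-.44)),kinematics.ik([415,240,330],down(1.46)),kinematics.ik([372,200,114],down(1.46)),kinematics.ik([460,190,126],down(1.29)),kinematics.ik([460,190,126],down(-.11)))
robot.move_ptp([425,-110,280],down(-.44)); robot.pause(.2)
snap('wrist','pics/w1.png')
robot.move_ptp([405,230,320],down(1.46)); robot.pause(.2)
snap('wrist','pics/w2.png'); print(sense()['time_s'])
E
```

```text
[-0.2567  0.0216  1.9722 -0.      1.1478  0.1833] [ 0.5212  0.0461  1.8331 -0.      1.2624 -0.9388] [ 0.4897  0.2394  2.1682 -0.      0.734  -0.9703] [ 0.3887  0.3191  2.0078 -0.      0.8146 -0.9013] [ 0.3887  0.3191  2.0078 -0.      0.8146  0.4987]
3.8
```

View pics/w1.png

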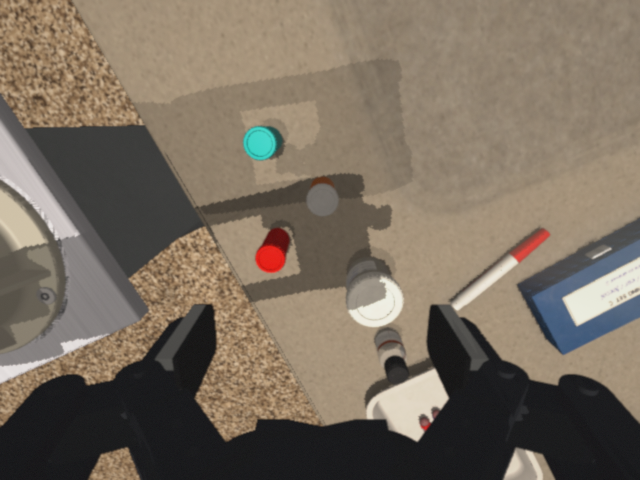

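View pics/w2.png

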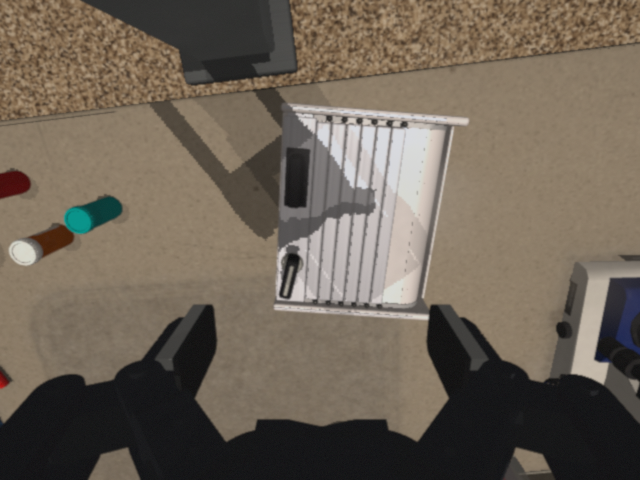

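```bash
python3 - <<'E'
from h import *
T1=np.load('pics/w1.npy');T2=np.load('pics/w2.npy')
for n,u,v,z in [('vial cap',322,200,68),('teal',261,143,68),('red',271,257,68),('cup',375,301,70),('bottle',397,370,74)]: print(n,onz('wrist',u,v,z,T1))
print('vial w2',onz('wrist',25,251,68,T2))
c=[(285,104,98),(467,121,98),(428,318,98),(275,308,98)]
P=[onz('wrist',*x,T2) for x in c]
for p in P: print(p)
for i in range(4): print(np.linalg.norm(P[i]-P[(i+1)%4]))
print('rib top',onz('wrist',297,178,126.5,T2),'stud bar top',onz('wrist',289,277,138.5,T2))
im=cv2.imread('pics/w2.png')[90:340,250:500];cv2.imwrite('pics/w2c.png',cv2.resize(im,(800-200,600),interpolation=3))
im=cv2.imread('pics/w1.png')[120:400,230:430];cv2.imwrite('pics/w1c.png',cv2.resize(im,None,fx=2.1,fy=2.1,interpolation=3))
E
```

```text
vial cap [ 428.1349 -105.3119   68.    ]
teal [400.8361 -34.9465  68.    ]
red [ 358.1621 -135.5647   68.    ]
cup [ 432.5266 -222.9688   70.    ]
bottle [ 422.294  -307.3377   74.    ]
vial w2 [ 427.4433 -101.1404   68.    ]
[310.8683 207.1412  98.    ]
[343.871  369.1376  98.    ]
[542.4589 329.0126  98.    ]
[511.9842 167.3453  98.    ]
165.32396114368998
202.60107045907054
164.51445980107226
205.01539260495892
rib top [373.614  211.3831 126.5   ] stud bar top [460.702  193.0818 138.5   ]
```

View pics/w2c.png

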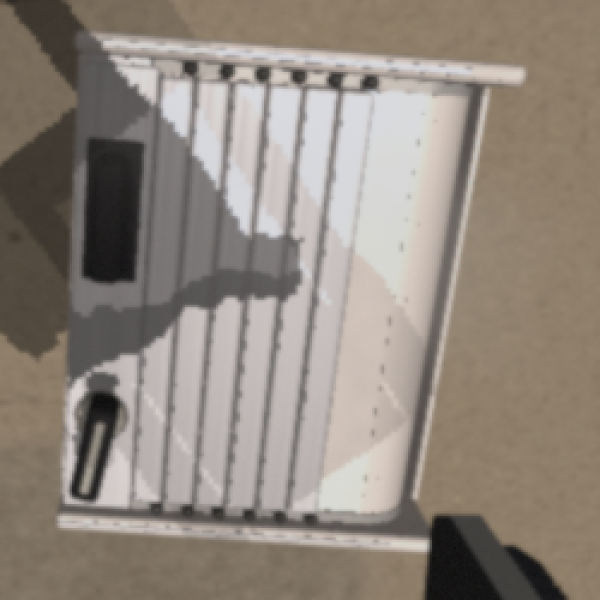

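View pics/w1c.png

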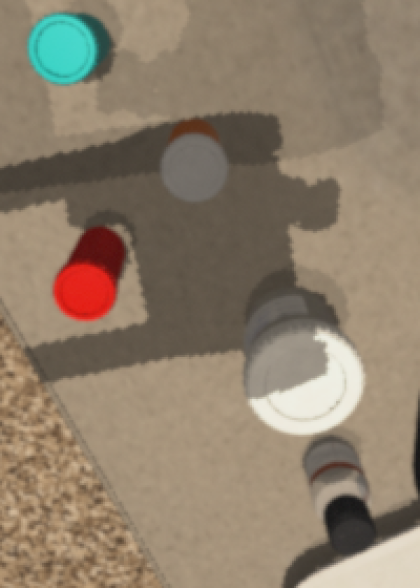

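```bash
python3 - <<'E'
from h import *
robot.move_ptp([390,205,230],down(1.372)); robot.pause(.2)
snap('wrist','pics/w3.png'); print(sense()['time_s'])
E
```

```text
4.5167
```

View pics/w3.png

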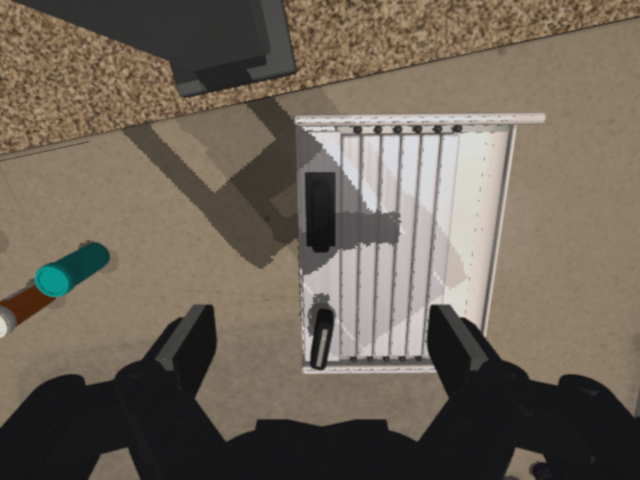

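```bash
python3 - <<'E'
from h import *
T=np.load('pics/w3.npy');im=cv2.imread('pics/w3.png')
g=im.max(2)
m=(g<50).astype(np.uint8); m[:,:290]=0;m[:,345:]=0;m[:160]=0;m[375:]=0
cs,_=cv2.findContours(m,0,2)
for c in cs:
    if cv2.contourArea(c)>150:
        print(cv2.boundingRect(c),cv2.minAreaRect(c))
a=im[150:390,270:370];cv2.imwrite('pics/w3c.png',cv2.resize(a,None,fx=2.5*1,fy=2.5,interpolation=0))
E
```

```text
(310, 308, 23, 61) ((321.0405578613281, 338.2567443847656), (17.59069061279297, 60.00563049316406), 9.462322235107422)
(306, 173, 29, 80) ((320.0, 212.5), (79.0, 28.0), 90.0)
```

View pics/w3c.png

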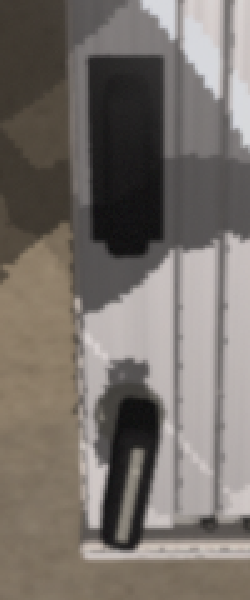

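```bash
python3 - <<'E'
from h import *
T=np.load('pics/w3.npy')
r=onz('wrist',321,216,126.5,T);r2=onz('wrist',320,209.5,96.5,T)
st=onz('wrist',321,338.3,138.5,T)
print(r,r2,st, st-r)
yaw=1.372
X=np.array([np.cos(yaw),np.sin(yaw)]);Y=np.array([-X[1],X[0]])
print((st-r)[:2]@X,(st-r)[:2]@Y)
a=[onz('wrist',*c,98,T) for c in [(297,118),(545,118),(303,371),(435,371)]]
for p in a: print(p, (p-r)[:2]@X,(p-r)[:2]@Y)
E
```

```text
[374.3541 209.5279 126.5   ] [377.0201 208.295   96.5   ] [456.8264 192.9016 138.5   ] [ 82.4723 -16.6263  12.    ]
-0.011437104678604055 -84.13149724957003
[311.4899 205.7017  98.    ] -16.165871058170193 60.87045492530672
[344.552  370.1299  98.    ] 151.55335943875497 60.932394542770346
[511.2116 166.4799  98.    ] -15.17221482377532 -142.6636587540299
[533.4684 276.0689  98.    ] 96.65395408684739 -142.83938814910806
```

```bash
cat >> h.py <<'E'
yaw=1.372
X=np.array([np.cos(yaw),np.sin(yaw),0]);Y=np.array([-X[1],X[0],0])
def st(l=''):
    s=sense();F=s['contact_force'];print(l,'t',round(s['time_s'],2),'p',s['position'],'F xyz-store',np.array([F@X,F@Y,F[2]]),'gap',round(s['finger_gap'],2))
    return s
E
python3 - <<'E'
from h import *
p=np.array([375.5,209.3,0])
robot.move_straight(list(p+[0,0,165]),150)
st('pre')
robot.move_straight(list(p+[0,0,118]),60)
st('low')
robot.grab(30); st('grab')
im,T=snap('wrist','pics/w4.png')
E
```

```text
pre t 5.11 p [376.0263 209.6224 165.5965] F xyz-store [ 0.3494 -0.4299  0.8412] gap 85.55
low t 6.04 p [375.7021 209.4255 118.1474] F xyz-store [-0.5367 -0.1571  0.1999] gap 85.57
grab t 6.7 p [375.5215 209.2845 118.1444] F xyz-store [-0.9246  1.245   4.9093] gap 11.09
```

View pics/w4.png

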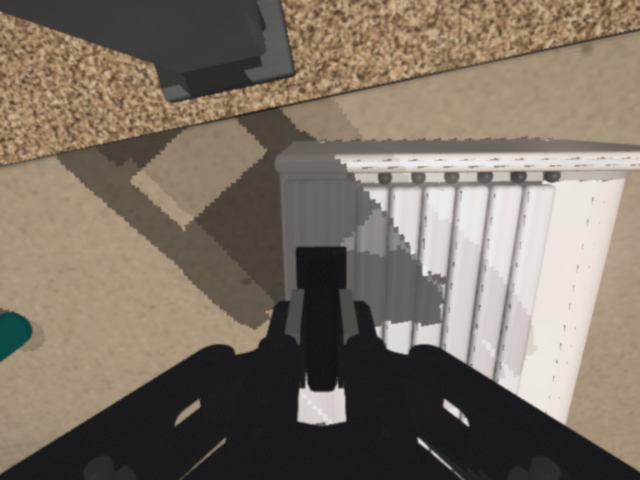

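```bash
python3 - <<'E'
from h import *
p0=np.array([375.5,209.3,118]); 
robot.move_straight(list(p0+5*X),40); st('5')
robot.move_straight(list(p0+105*X),80); st('105')
for d in range(108,119,2):
    robot.move_straight(list(p0+d*X),40); s=st(d)
    if abs(s['contact_force']@X)>12: break
snap('wrist','pics/w5.png')
E
```

```text
5 t 7.03 p [376.5024 214.4099 118.1459] F xyz-store [0.4288 3.4366 5.8469] gap 11.15
105 t 8.43 p [395.2754 312.5303 118.1493] F xyz-store [0.5281 7.1233 7.861 ] gap 11.22
108 t 8.68 p [395.826  315.3883 118.1383] F xyz-store [-0.2735  6.6184  9.1073] gap 11.0
110 t 8.93 p [396.1433 317.2148 118.1252] F xyz-store [0.0498 7.3409 8.924 ] gap 11.46
112 t 9.18 p [396.5565 319.1558 118.1392] F xyz-store [-1.0495  6.9807  7.9648] gap 11.38
114 t 9.43 p [396.8558 320.8984 118.1192] F xyz-store [-0.9948  7.2152 10.3297] gap 11.12
116 t 9.68 p [396.8169 321.0438 118.064 ] F xyz-store [-10.5447   4.1742  15.6432] gap 11.31
118 t 9.93 p [396.8301 321.2196 118.0052] F xyz-store [-20.6641   1.7629  21.9078] gap 11.64
```

View pics/w5.png

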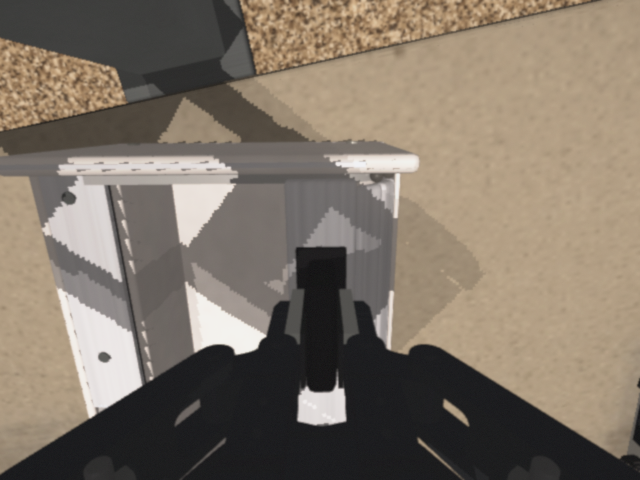

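```bash
python3 - <<'E'
from h import *
p0=np.array([375.5,209.3,118]); 
robot.move_straight(list(p0+114.5*X),40); st()
robot.open_gripper(); st('open')
p=p0+114.5*X; p[2]=230
robot.move_straight(list(p),200)
snap('wrist','pics/w6.png')
robot.move_ptp([427,-95,200],down(-.44)); robot.pause(.15)
st();snap('wrist','pics/w7.png')
E
```

```text
t 10.22 p [396.856  320.9197 118.1274] F xyz-store [-4.572   5.9524 10.8426] gap 11.3
open t 10.93 p [398.128  321.5318 117.9599] F xyz-store [ 0.4447  0.0719 -0.2928] gap 85.5
 t 13.38 p [427.3304 -94.2768 200.0204] F xyz-store [-0.3716 -0.1358 -0.4629] gap 85.47
```

View pics/w6.png

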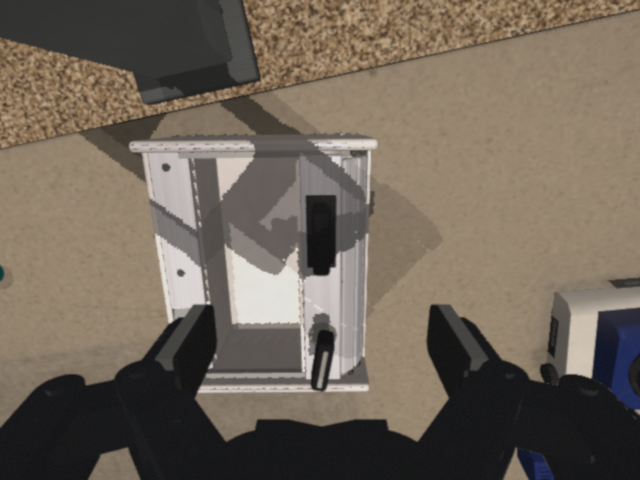

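View pics/w7.png

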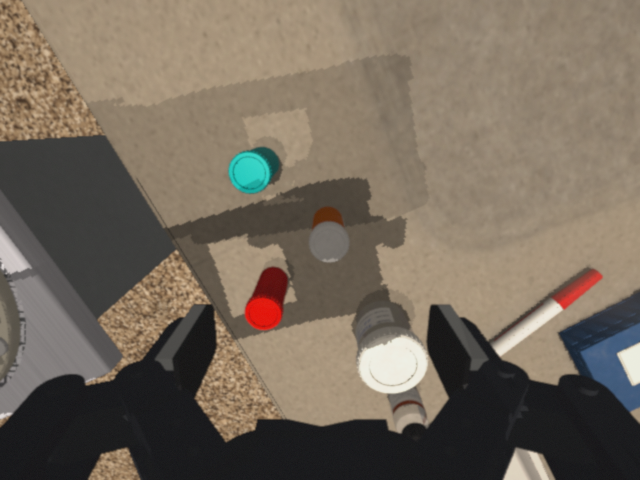

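```bash
python3 - <<'E'
from h import *
T=np.load('pics/w7.npy')
im=cv2.imread('pics/w7.png'); g=im[215:270,300:360]
hsv=cv2.cvtColor(im,cv2.COLOR_BGR2HSV)
m=((hsv[:,:,1]<40)&(hsv[:,:,2]>95)).astype(np.uint8); m[:215]=0;m[268:]=0;m[:,:300]=0;m[:,360:]=0
cs,_=cv2.findContours(m,0,2); c=max(cs,key=cv2.contourArea);print(cv2.contourArea(c),cv2.minEnclosingCircle(c))
(u,v),r=cv2.minEnclosingCircle(c)
print('vial',onz('wrist',u,v,68,T),'cap diam',np.linalg.norm(onz('wrist',u+r,v,68,T)-onz('wrist',u-r,v,68,T)))
for n,u,v,z in [('teal',251,171,68),('red',265,308,68),('cup',392,362,70)]: print(n,onz('wrist',u,v,z,T))
T=np.load('pics/w6.npy')
C=np.array([427.8,255.8,5])
for n,u,v,z in [('wallL',250,145,98),('wallR',280,388,98),('rib',321,235,126.5),('stud',321,361,138.5),('front edge top',198,240,80),('dooredge',301,240,94.5),('floor front',235,290,5)]:
    p=onz('wrist',u,v,z,T);print(n,p,(p-C)@X,(p-C)@Y)
E
```

```text
1222.5 ((328.7188720703125, 242.0236053466797), 20.366132736206055)
vial [ 429.7723 -104.0119   68.    ] cap diam 30.31446577482553
teal [402.4303 -33.2838  68.    ]
red [ 361.1941 -132.5325   68.    ]
cup [ 433.6068 -220.3291   70.    ]
wallL [326.9183 286.4415  98.    ] 10.11491099502409 104.94621003742009
wallR [526.418  260.1145  98.    ] 23.705571508598094 -95.82365364889911
rib [390.9979 323.0786 126.5   ] 58.685539168625674 49.36406421479127
stud [477.5839 305.6156 138.5   ] 58.66633224130715 -38.96536946514244
front edge top [389.9949 223.7571  80.    ] -38.87795539613215 30.732413647281042
dooredge [401.6431 305.5659  94.5   ] 43.620017698838765 35.46996313020448
floor front [469.6864 214.472    5.    ] -32.24192551790443 -49.22331277656017
```

```bash
python3 - <<'E'
from h import *
v=np.array([429.6,-104.2,0]); q=down(-.44)
robot.move_straight(list(v+[0,0,110]),150)
robot.move_straight(list(v+[0,0,40]),80); st('low')
robot.grab(25); st('grab')
robot.move_straight(list(v+[0,0,60]),60); st('lift');snap('side','pics/s8.png')
robot.move_straight(list(v+[0,0,225]),200)
C=np.array([422.9,256.8,0])-5*X
robot.move_ptp(list(C+[0,0,225]),down(yaw-np.pi/2)); st('over')
snap('wrist','pics/w8.png');snap('scene','pics/sc8.png')
a=cv2.imread('pics/s8.png')[200:400,240:420];cv2.imwrite('pics/s8c.png',cv2.resize(a,None,fx=2.5,fy=2.5))
a=cv2.imread('pics/sc8.png')[100:370,140:440];cv2.imwrite('pics/sc8c.png',cv2.resize(a,None,fx=2,fy=2))
E
```

```text
low t 15.21 p [ 429.9142 -104.2795   40.3354] F xyz-store [0.0163 0.5725 0.1512] gap 85.04
grab t 15.78 p [ 429.6348 -104.1784   40.1821] F xyz-store [0.4543 2.3126 4.3658] gap 28.37
lift t 16.26 p [ 429.9272 -104.2928   60.4639] F xyz-store [ 0.0708 -0.2509  0.2007] gap 28.56
over t 18.62 p [422.0214 251.0869 224.6612] F xyz-store [-0.6696  0.0531 -0.5868] gap 28.12
```

View pics/s8c.png

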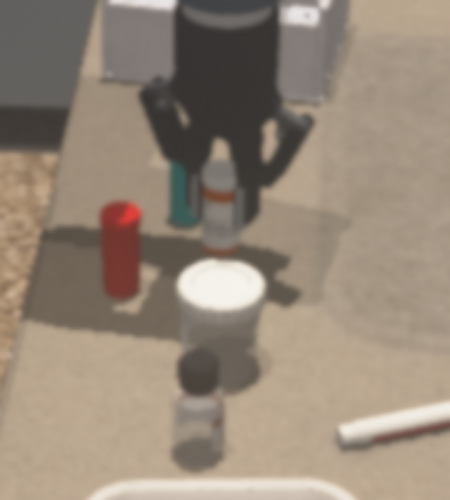

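View pics/w8.png

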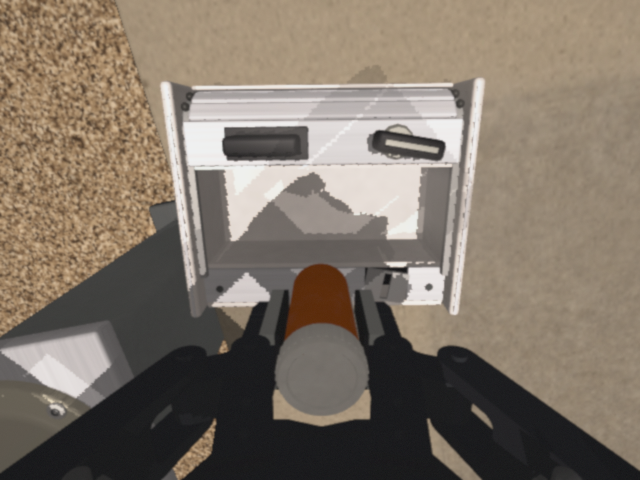

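View pics/sc8c.png

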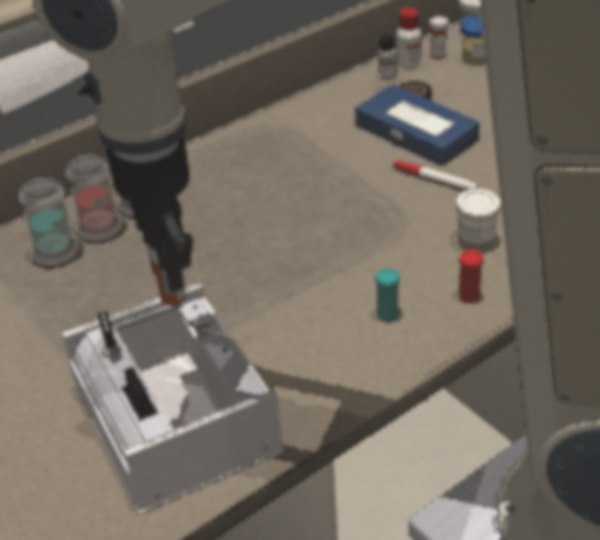

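```bash
python3 - <<'E'
from h import *
C=np.array([422.9,256.8,0])-5*X
robot.move_straight(list(C+[0,0,120]),150); st('120')
robot.move_straight(list(C+[0,0,50]),60); st('50')
for z in (47.5,46.5,45.5,44.5,43.5):
    robot.move_straight(list(C+[0,0,z]),30); s=st(z)
    if s['contact_force'][2]>3: break
snap('wrist','pics/w9.png')
E
```

```text
120 t 19.57 p [422.453  251.9973 120.5711] F xyz-store [-0.8209 -0.359  -0.3373] gap 27.91
50 t 20.88 p [422.1825 252.0615  50.3438] F xyz-store [-0.1151  0.7298 -0.6589] gap 28.08
47.5 t 21.13 p [421.8807 251.8839  47.5288] F xyz-store [ 0.2044  0.3265 -0.5166] gap 28.15
46.5 t 21.38 p [421.8752 251.8915  46.4776] F xyz-store [0.0405 0.212  0.0156] gap 28.59
45.5 t 21.63 p [421.8689 251.87    45.4349] F xyz-store [-0.9033  0.5891 -0.2925] gap 28.3
44.5 t 21.88 p [422.0028 252.0951  45.0455] F xyz-store [-0.4274  2.5371  8.7043] gap 28.11
```

View pics/w9.png

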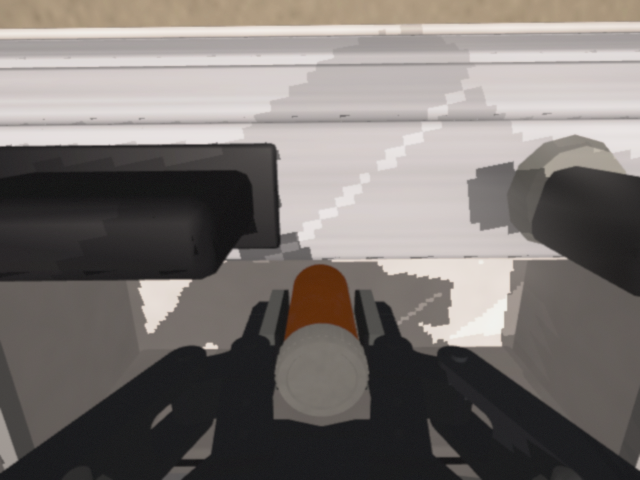

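```bash
python3 - <<'E'
from h import *
C=np.array([422.9,256.8,0])-5*X
robot.move_straight(list(C+[0,0,45.2]),30); st()
robot.open_gripper(); st('open')
robot.move_straight(list(C+[0,0,120]),80); st('up')
robot.move_straight(list(C+[0,0,230]),200); st('up')
snap('wrist','pics/w10.png')
E
```

```text
t 22.18 p [421.9883 251.9345  45.2236] F xyz-store [-0.0662  0.157   2.5564] gap 28.04
open t 22.77 p [421.8965 251.8943  45.1661] F xyz-store [-0.2956  0.5339 -0.3298] gap 85.41
up t 23.86 p [421.6084 251.7142 119.5739] F xyz-store [ 0.6308 -0.9492 -0.0211] gap 85.1
up t 24.56 p [421.3483 251.5759 228.9562] F xyz-store [-0.1688 -0.3815 -0.9649] gap 85.76
```

View pics/w10.png

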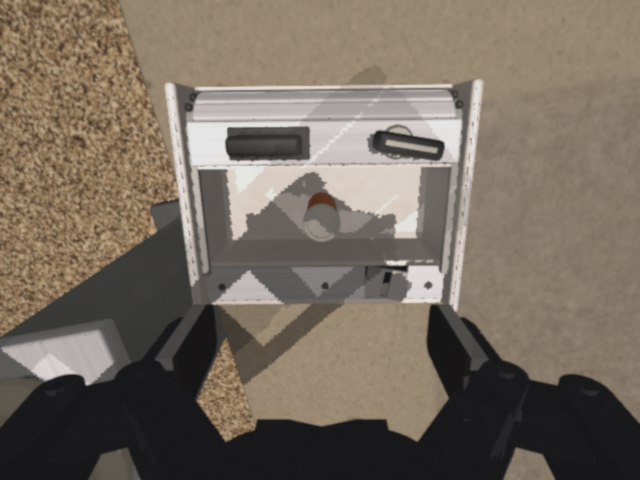

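```bash
python3 - <<'E'
from h import *
T=np.load('pics/w10.npy')
print('vial',onz('wrist',322,222,73,T))
print('rib',onz('wrist',264,146,126.5,T),'stud',onz('wrist',410,145,138.5,T))
o=np.array([395.8,321.2,0])
robot.move_ptp(list(o+[0,0,180]),down(yaw+.004)); 
robot.move_straight(list(o+[0,0,118]),80); st('low')
robot.grab(30); st('grab')
E
```

```text
vial [422.7224 252.0707  73.    ]
rib [400.4498 320.3276 126.5   ] stud [484.8516 304.6778 138.5   ]
low t 26.82 p [396.0661 321.4066 118.3188] F xyz-store [-0.3523 -1.0305  0.3687] gap 85.29
grab t 27.48 p [395.801  321.0848 118.1728] F xyz-store [-1.3349  0.5478  3.7522] gap 11.3
```

```bash
python3 - <<'E'
from h import *
yaw=1.377;X=np.array([np.cos(yaw),np.sin(yaw),0])
o=np.array([395.8,321.1,118])
robot.move_straight(list(o-5*X),40); st(5)
robot.move_straight(list(o-105*X),80); st(105)
for d in range(109,121,2):
    robot.move_straight(list(o-d*X),40); s=st(d)
    if s['contact_force']@X>10: break
E
```

```text
5 t 27.76 p [394.926  316.3853 118.1706] F xyz-store [0.3386 2.2156 2.7454] gap 11.12
105 t 29.16 p [376.0747 217.8445 118.1654] F xyz-store [-2.6062 -5.2315  4.4735] gap 11.46
109 t 29.41 p [375.3335 214.0801 118.1503] F xyz-store [ 0.3133 -5.5249  1.9719] gap 11.64
111 t 29.66 p [374.9855 212.2499 118.1448] F xyz-store [ 1.8761 -5.1584  2.5466] gap 11.4
113 t 29.91 p [374.6431 210.3296 118.1531] F xyz-store [ 1.5144 -4.4214  2.235 ] gap 11.51
115 t 30.16 p [374.2603 208.3921 118.1588] F xyz-store [ 1.0866 -5.0046  1.8366] gap 11.42
117 t 30.41 p [374.2085 207.899  118.1932] F xyz-store [12.8564 -1.7061 -3.4645] gap 11.18
```

```bash
python3 - <<'E'
from h import *
robot.open_gripper(); s=st('open')
p=np.array(s['position'])
robot.move_straight(list(p*[1,1,0]+[0,0,210]),200)
q=[460,191,215]
robot.move_ptp(q,down(1.377-.17)); robot.pause(.1)
snap('wrist','pics/w11.png');st()
E
```

```text
open t 31.12 p [373.2456 206.2639 118.0111] F xyz-store [0.4293 0.8995 0.5459] gap 85.67
 t 32.32 p [458.5502 190.7759 213.8192] F xyz-store [ 0.3226  0.6859 -0.2469] gap 85.42
```

View pics/w11.png

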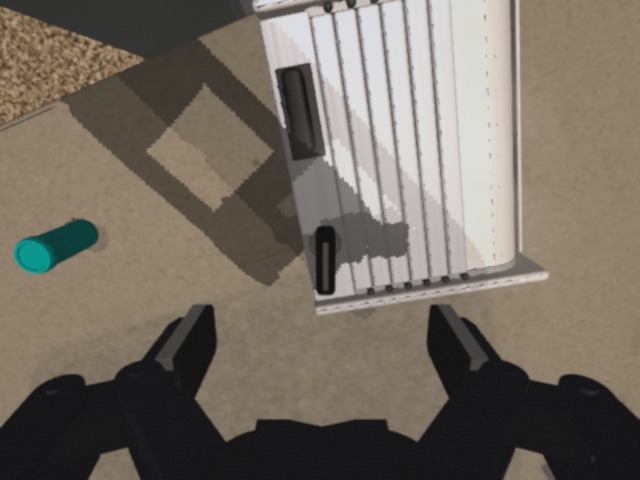

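```bash
python3 - <<'E'
from h import *
T=np.load('pics/w11.npy')
for u,v in [(325,228),(325,295),(325,261)]:
    p=onz('wrist',u,v,138.5,T); print(p, p+4.7*T[:3,1], np.linalg.inv(T)@np.r_[p,1])
p=onz('wrist',301,112,126.5,T); print('rib',p)
E
```

```text
[441.7951 199.2478 138.5   ] [446.1879 197.5766 138.4878] [  2.3068 -18.5709  74.971    1.    ]
[481.4215 184.3031 138.5   ] [485.8143 182.6319 138.4878] [ 2.429  23.7797 74.8609  1.    ]
[460.7253 192.1084 138.5   ] [465.1182 190.4372 138.4878] [ 2.3652  1.6608 74.9184  1.    ]
rib [378.0521 209.2321 126.5   ]
```

```bash
python3 - <<'E'
from h import *
print(kinematics.ik([462.8,193.5,214],down(1.207-np.pi)))
robot.move_ptp([462.8,193.5,214],down(1.207-np.pi)); robot.pause(.3)
snap('wrist','pics/w12.png');st()
E
```

```text
[ 0.393   0.2003  1.9277 -0.      1.0136  2.3276]
 t 35.32 p [462.7982 193.487  213.9829] F xyz-store [0.6604 0.0102 0.1283] gap 85.32
```

View pics/w12.png

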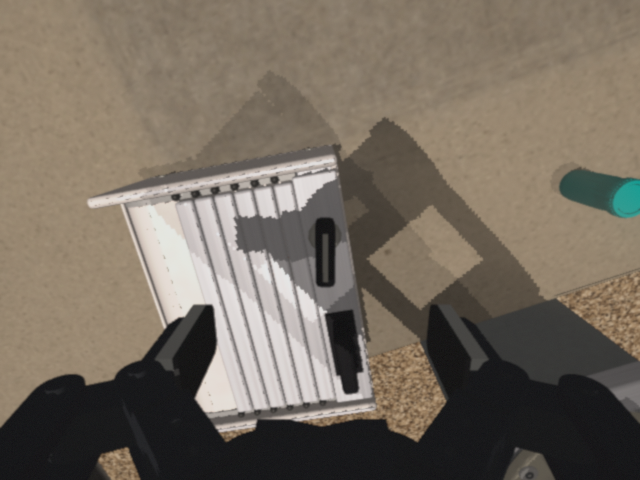

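```bash
python3 - <<'E'
from h import *
for f,(x0,y0,x1,y1) in (('w11',(305,215,350,305)),('w12',(305,205,350,300))):
    T=np.load(f'pics/{f}.npy');im=cv2.imread(f'pics/{f}.png').max(2)
    m=np.zeros_like(im);m[y0:y1,x0:x1]=(im[y0:y1,x0:x1]<45)
    cs,_=cv2.findContours(m,0,2);c=max(cs,key=cv2.contourArea);r=cv2.minAreaRect(c);print(f,cv2.boundingRect(c),r)
    b=cv2.boundingRect(c)
    print(onz('wrist',b[0]+b[2]/2,b[1]+b[3]/2,138.5,T))
E
```

```text
w11 (316, 226, 20, 68) ((325.5, 259.5), (67.0, 19.0), 90.0)
[458.6344 193.1025 138.5   ]
w12 (315, 218, 20, 68) ((324.5, 251.5), (67.0, 19.0), 90.0)
[467.1845 189.7037 138.5   ]
```

```bash
python3 - <<'E'
from h import *
T=np.load('pics/w11.npy')
for i in range(4): print(onz('wrist',325,261,138.5,T), camera_info('wrist')['tool_from_camera'][:3,3],camera_info('wrist')['cy'])
E
python3 - <<'E'
from h import *
T=np.load('pics/w11.npy')
print(onz('wrist',325,261,138.5,T)); print(sense()['time_s'])
E
```

```text
[459.0153 192.3296 138.5   ] [  -0.168   -78.7199 -125.7972] 237.37992128350012
[459.0153 192.3296 138.5   ] [  -0.168   -78.7199 -125.7972] 237.37992128350012
[459.0153 192.3296 138.5   ] [  -0.168   -78.7199 -125.7972] 237.37992128350012
[459.0153 192.3296 138.5   ] [  -0.168   -78.7199 -125.7972] 237.37992128350012
[459.0153 192.3296 138.5   ]
35.3167
```

```bash
python3 - <<'E'
from h import *
a=1.207-np.pi/2
c=np.array([463,190.8,0])
robot.move_ptp(list(c+[0,0,165]),down(a)); robot.pause(.1)
robot.move_straight(list(c+[0,0,131]),60); st('low')
robot.grab(20); robot.pause(.2); s=st('grab')
print('off',np.array(s['position'])-c)
E
```

```text
low t 37.53 p [463.029  190.8169 130.9178] F xyz-store [0.1012 0.0862 0.4897] gap 85.0
grab t 38.22 p [463.0493 190.8845 131.1347] F xyz-store [0.7135 1.2904 2.6154] gap 39.35
off [  0.0493   0.0845 131.1347]
```

```bash
python3 - <<'E'
from h import *
yaw=1.377;X=np.array([np.cos(yaw),np.sin(yaw),0])
c=np.array([463,190.9,0])
robot.open_gripper()
robot.move_straight(list(c+[0,0,165]),120)
g=c-1.2*X
robot.move_ptp(list(g+[0,0,165]),down(yaw-.17))
robot.move_straight(list(g+[0,0,130.5]),60); st('low')
robot.grab(70); robot.pause(.1); st('grab')
snap('wrist','pics/w13.png')
E
```

```text
low t 41.29 p [462.8285 189.7574 130.4575] F xyz-store [-0.0605  0.2772  0.5776] gap 85.34
grab t 42.06 p [463.2674 190.5644 130.9203] F xyz-store [4.9851 0.7983 2.3237] gap 10.68
```

View pics/w13.png

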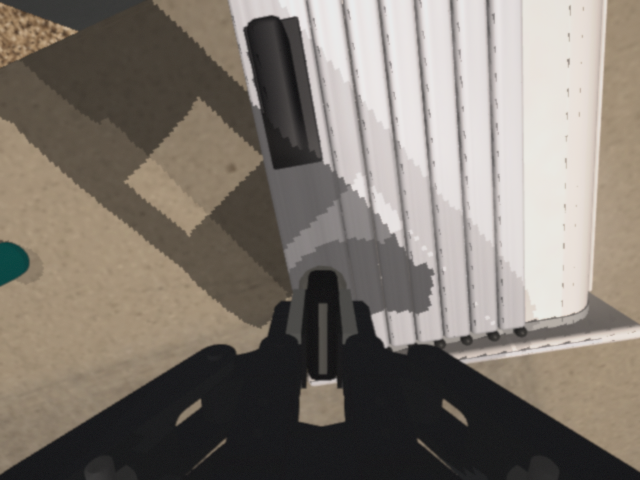

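```bash
python3 - <<'E'
from h import *
yaw=1.377;X=np.array([np.cos(yaw),np.sin(yaw),0])
g=np.array([463,190.9,0])-1.2*X
for z in (126,122,119,117.5,116.5,115.5,114.5):
    robot.move_straight(list(g+[0,0,z]),40); s=st(z)
    if s['contact_force'][2]>22: break
E
```

```text
126 t 42.37 p [463.2856 190.5539 126.3388] F xyz-store [5.0343 2.4665 4.9846] gap 10.87
122 t 42.62 p [463.3005 190.5587 122.4668] F xyz-store [5.3497 3.0504 6.9781] gap 10.95
119 t 42.87 p [463.2853 190.5532 119.5767] F xyz-store [5.3696 2.5849 8.6346] gap 10.79
117.5 t 43.12 p [463.3137 190.5662 118.2169] F xyz-store [4.5547 2.4779 9.2098] gap 10.39
116.5 t 43.37 p [463.3719 190.5744 117.7056] F xyz-store [ 3.3578  5.1331 14.868 ] gap 10.26
115.5 t 43.62 p [463.4471 190.6417 117.4741] F xyz-store [ 0.7595  7.526  25.6981] gap 10.91
```

```bash
python3 - <<'E'
from h import *
yaw=1.377;X=np.array([np.cos(yaw),np.sin(yaw),0])
g=np.array([463,190.9,0])-1.0*X+[0,0,115.6]
def ang():
    x=T_tool()[:3,0]; return yaw-.17-np.arctan2(x[1],x[0])
for t in (.2,.5,.8,1.1,1.3,1.4,1.44):
    robot.move_straight(list(g),30,rotation=down(yaw-.17-t)); s=st(t); print('  ang',ang(),'Tz',s['torque'])
    if abs(s['torque'][2])>2.5: break
E
```

```text
0.2 t 43.97 p [463.3936 190.634  117.5037] F xyz-store [-0.4238  6.3748 23.7144] gap 10.54
  ang 0.20068229624589518 Tz [0.2629 1.3613 0.0444]
0.5 t 44.42 p [463.2557 190.5858 117.4889] F xyz-store [ 0.4898  6.7402 24.9555] gap 10.6
  ang 0.5005295841315466 Tz [0.2387 1.3903 0.0136]
0.8 t 44.87 p [463.1547 190.5982 117.4725] F xyz-store [ 1.0812  7.4398 25.819 ] gap 10.29
  ang 0.8006288934765182 Tz [0.2945 1.5414 0.0352]
1.1 t 45.32 p [463.0293 190.6088 117.466 ] F xyz-store [ 0.8524  8.6237 26.1174] gap 10.74
  ang 1.1006649695252453 Tz [0.3414 1.6396 0.0288]
1.3 t 45.67 p [462.949  190.6579 117.4503] F xyz-store [ 1.2054  8.0918 26.4855] gap 10.71
  ang 1.3008683233440441 Tz [0.3962 1.7132 0.0223]
1.4 t 45.92 p [462.943  190.6951 117.4789] F xyz-store [ 1.828   8.0196 25.3119] gap 10.47
  ang 1.4011155472406354 Tz [0.4744 1.7052 0.035 ]
1.44 t 46.17 p [462.9442 190.7028 117.4783] F xyz-store [ 0.5507  9.7175 26.9111] gap 11.06
  ang 1.4407378241288191 Tz [0.5151 1.7328 0.0521]
```

```bash
python3 - <<'E'
from h import *
yaw=1.377;X=np.array([np.cos(yaw),np.sin(yaw),0])
g=np.array([463,190.9,0])-1.0*X
robot.move_straight(list(g+[0,0,115.6]),30,rotation=down(yaw-.17-1.41)); s=st()
for z in (117,118,119,120,121,122,123,124):
    robot.move_straight(list(g+[0,0,z]),30); s=st(z)
    if s['contact_force'][2]<-4: break
E
```

```text
t 46.42 p [462.9465 190.6895 117.45  ] F xyz-store [ 1.0204  8.8186 26.0848] gap 10.42
117 t 46.67 p [462.8284 190.6347 117.7958] F xyz-store [ 4.4172  4.2558 10.5205] gap 10.75
118 t 46.92 p [462.8125 190.6383 118.6378] F xyz-store [5.0237 3.5786 8.7881] gap 10.57
119 t 47.17 p [462.7995 190.659  119.5739] F xyz-store [3.1247 5.169  8.5757] gap 10.68
120 t 47.42 p [462.7915 190.6464 120.533 ] F xyz-store [4.225  3.8714 8.3053] gap 10.86
121 t 47.67 p [462.7816 190.6273 121.4935] F xyz-store [3.7279 3.9709 7.8717] gap 10.76
122 t 47.92 p [462.8032 190.6326 122.456 ] F xyz-store [3.9429 3.6825 6.3384] gap 10.6
123 t 48.17 p [462.734  190.6175 122.8687] F xyz-store [ 5.2921  1.3435 -1.923 ] gap 10.45
124 t 48.42 p [462.6345 190.5512 123.1326] F xyz-store [  8.0919  -1.5907 -11.3185] gap 10.53
```

```bash
python3 - <<'E'
from h import *
yaw=1.377;X=np.array([np.cos(yaw),np.sin(yaw),0])
g=np.array([463,190.9,0])
robot.move_straight(list(g+[0,0,122.6]),30); st()
robot.open_gripper(); st('open')
robot.move_straight(list(g+[0,0,215]),120); robot.pause(.2)
st();snap('wrist','pics/w14.png')
robot.move_ptp([480,0,300],down(0)); snap('scene','pics/sc14.png');snap('side','pics/s14.png')
st()
a=cv2.imread('pics/sc14.png')[180:370,140:380];cv2.imwrite('pics/sc14c.png',cv2.resize(a,None,fx=3,fy=3,interpolation=3))
E
```

```text
t 48.67 p [462.7849 190.9128 122.6846] F xyz-store [0.5339 1.137  3.5546] gap 10.56
open t 49.38 p [463.0098 190.8938 122.5927] F xyz-store [ 0.0299  0.2863 -1.0376] gap 85.25
 t 50.49 p [462.6016 190.7139 214.2303] F xyz-store [ 0.3643  0.6573 -0.3761] gap 85.3
 t 51.49 p [479.6965   1.0469 299.1869] F xyz-store [0.8099 0.514  0.1526] gap 85.33
```

View pics/w14.png

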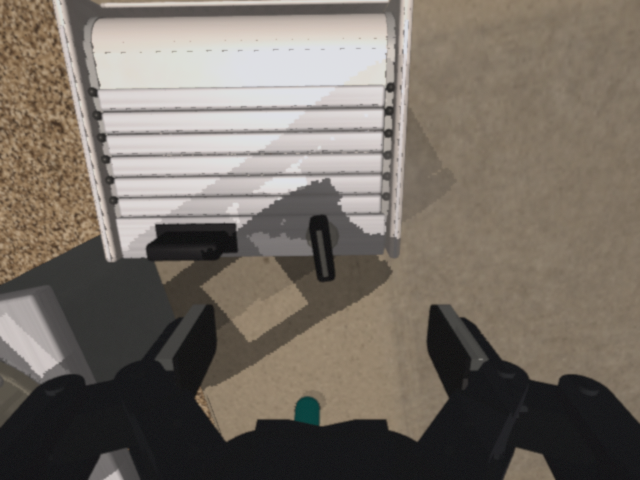

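View pics/sc14c.png

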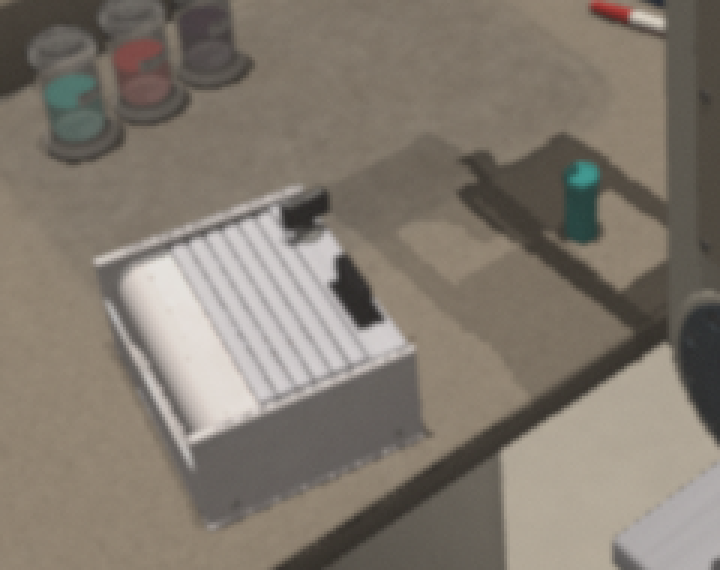

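View pics/s14.png

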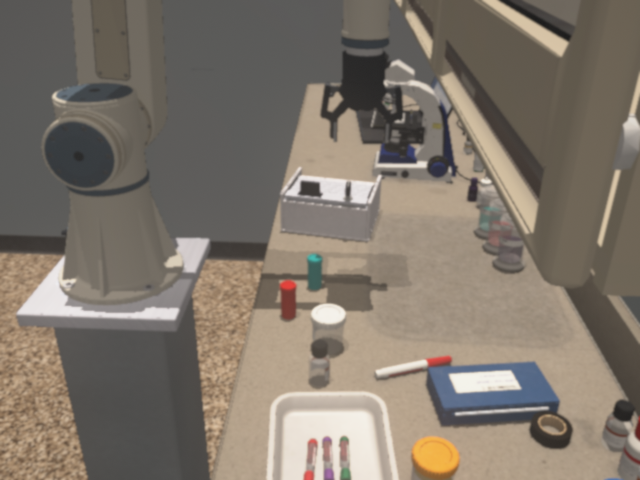

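```bash
python3 - <<'E'
from h import *
robot.finish_job(); print(sense()['time_s'])
E
```

```text
the job is handed in; nothing more can be done
the job is handed in; nothing more can be done
```

The job is done and handed in at about 51.5 s of robot time; the rig reports no verdict.

**What I did**
1. I gripped the pull rib and rolled the door open to its stop.
2. I gripped the white-capped amber vial and set it down upright near the middle of the compartment floor.
3. I rolled the door shut to its front stop.
4. I leaned on the stud towards the front stop with about 5 N, pushed it down about 13 mm and turned it clockwise about 1.41 rad. Then I let it rise into its notch and released it.

**Last checks**
- **Lock:** lifting the still-gripped stud, it rose 5.2 mm. It then held against 11 N upward, which fits the locked depth of about 8 mm. After release, the wrist picture shows the bar still turned, lying nearly along store x.
- **Door:** it looks shut in the last pictures.
- **Vial:** it was standing upright in the picture taken just before the door closed. I measured it at (423, 252) mm, and I had set it down at (422, 252). It can't be seen with the door shut, so I didn't check it again.
- **Bystanders:** the bottle, the cup and the red and turquoise look-alikes appear unmoved in the side view.

**Disagreement:** the wrist-camera readings of the rib and stud differed by 4–9 mm between opposite views. I settled the stud's position along its bar by closing the jaws lightly on the bar's ends, which matched my averaged estimate to about 0.1 mm.

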